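# Close a vial clamp to its gauge line by its thumbwheel

### The arm

A 6-joint arm with a two-finger parallel gripper is mounted at the origin on a cart in front of the work surface, level with it; the furniture and walls round the work are solid. World frame = base frame: x ahead of the robot, y to its left, z up, the work surface at z = 0. Lengths are in m, angles in degrees, forces in N, time in s.
With the tool pointing down it reaches from about 0.35 to 0.875 m from the base axis. Payload 4.2 kg.
Tool frame: the origin (TCP) lies midway between the tips of the shut fingers; the grasp point (between the pads) lies 19 mm behind it; z points along the fingers, y is the line along which they close (so a half turn about z gives the same grasp; the last joint's range is limited). The gripper opens to 87 mm and grips with 3 to 60 N. Pads are 19 mm wide; open, the fingers measure 117 mm over their backs; the gripper's body (75 mm by 190 mm) begins 51 mm behind the grasp point.
Start: joints at [86.723, 22.042, 0.453, 0, -68.411, -14.817], TCP at [0.194, 0.594, 0.223] pointing down, gripper open.
Joint ranges: [-179.83, 179.83], [-69.29, 118.12], [-61.27, 80.66], [-181.25, 117.63], [-171.15, -9.14], [-177.46, 177.46]. Speed limits (degrees/s): [159.86, 159.86, 180, 180, 180, 180].

### API

Orientations are given as a 3x3 rotation matrix whose columns are the frame's x, y, z axes.
In Python, from station import sense, capture, camera_params, finish_job gives the robot as it stands.
- The arm moves only by the tool drive_tool, never from a script. Its argument "rows" is a list of rows, each an object of numbers: "tx", "ty", "tz": the shift along the tool's x, y, z in cm; "ax", "ay", "az": the turn, a rotation vector about the tool's x, y, z in rad; "claw": the finger opening in cm, from 0 to 8.7. In form: [{"tx": .., "ty": .., "tz": .., "ax": .., "ay": .., "az": .., "claw": ..}, ...]. A call has 1 to 10 rows; each row shifts and turns the commanded pose from where the row before left it, along the tool's axes as they then stand; what a row does not reach is not made up. A row lasts 1/12 s, in which the tool goes at most 41.7 mm and 7.16 degrees, less where a joint would pass 70% of its speed; a pose out of reach is approached as far as the arm can. A call with a gripper value outside its range is refused whole. The fingers move at their own pace and stop on an object; the grip force is fixed at half the most. Time passes only in rows, so rows that do not move let the fingers close. It gives the time, the measured TCP pose, the force, the opening and the grip force at its end, in the units of the state.
- sense(): the state, without advancing time (a new reading comes with each control period).
- capture(name): name is "side" or "top" or "wrist"; returns (picture, depth): 420x560x3 uint8, red, green, blue; 420x560 float32, m along the optical axis (not along the pixel's ray), 0 where there is no reading.
- camera_params(name): a dict with "intrinsics" (3x3 intrinsics, pixels), "k1" (the pictures are not rectified: a ray, as slopes to the right and down, at radius r is drawn at 1 + k1 r^2 times it, then the intrinsics apply), "R" (3x3) and "t" (3): a world point X has camera coordinates R X + t; the wrist camera has in their place "tool_from_camera" (4x4, takes a point from camera to tool coordinates, whose origin is the TCP and whose axes are the flange's). Camera axes: x right, y down, z forward; pixel columns grow to the right and rows downward; lengths in m; the calibration is good to about 2 mm. A picture is of the moment at which its call begins: read the wrist's pose just before it. camera_params takes no time and is no camera call.
- finish_job(): hands the job in; it is judged then, once.
The state is a dict: "time_s": time; "joints": joint angles; "joint_velocities": joint speeds; "effort": joint torques, N m; "tcp_pos": TCP position; "ee_rot": TCP orientation; "wrist_force": force on the tool from outside, world axes, zero at the start; "moment": the same for the moment, N m; "gripper_width": opening from 0.0 (shut) to 1.0 (fully open); "gripper_force": force on a finger pad.
Only numpy, scipy, OpenCV 4.12 (cv2) and the standard library are available. Lean on these libraries where they do the work, as an engineer would, in place of code of your own. Each camera call takes 0.05 s, during which the arm holds its last target. There are 200 camera calls.

### The job

Roll the knurled wheel of the vial clamp under a closed fingertip, stroke by stroke and with a light touch, until the moving jaw has closed to the black line on the gauge block, its pointer edge in line with the mark. Turn it only by rolling the wheel: do not pinch the wheel or push the jaw itself, and leave the gauge and the glassware and other things around it where they stand.

Things in the scene. Friction and masses are not known exactly. Their poses are not given: they have to be found in the camera images.
- clamp: vial clamp of plain metal fixed to the bench: base plate 76 (x) x 236 (y) x 6 mm, above it a bed carrying wheel, screw and both jaws, pivoted at its +y end and sprung under the wheel. Origin: centre of the underside; z up, y along the screw from the wheel end (-y) to the fixed jaw (+y), whose gripping face is at y = +55 mm. Jaws 50 mm wide in x, 67 mm high or less.
- wheel: knurled steel wheel, 56 mm diameter, 16 mm wide, axis level along the clamp's y, centre (origin) at (0, -75, 55) mm in the clamp's frame; bearing cheeks beside it are 62 mm high. Its frame turns with it about y. The sprung bed gives under a fingertip by up to 6 mm at the wheel (4 N to start, 1 N more per mm, then a hard stop); 2 to 4 mm is enough to roll it by friction. Friction 0.025 N m: stays as left.
- wheel_top (a point): topmost point of the wheel's rim, unpressed, 83 mm above the bench; fixed to the clamp, with its axes. Stroking the wheel's top towards the clamp's +x (away from the robot) closes the jaw (+y) by 4 mm per radian, 1 mm for every 7 mm of rim travel; stroking towards -x opens it.
- jaw: moving jaw, aluminium block 50 mm wide (x), 67 mm high above the bench, with a steel pointer foot reaching out to the front (-x) side. Origin at the middle of its gripping face (the +y face), 22 mm above the bench; axes as the clamp's. It slides along y, driven only by the wheel; the gap to the fixed jaw starts at 37 to 43 mm.
- jaw_edge (a point): tip of the pointer foot, at its +y edge, which is flush with the moving jaw's gripping face; 30 mm above the bench, 38 mm to the front (-x) of the clamp's middle line
- gauge: gauge block, fixed: a small steel block 16 x 16 x 28 mm against the front (-x) edge of the clamp, with a black line 1.6 mm wide across its top and down its front. Its place along y varies. Origin: underside, below the line; axes as the clamp's.
- gauge_line (a point): the end of the black line nearest the clamp, on top of the gauge block, 28.5 mm above the bench. The jaw is set when point jaw_edge has the same y (clamp axes) as this point; it starts 8 to 21 mm short of it (smaller y).
- vial_0: capped sample vial, 27 mm diameter, 59 mm high, loose bystander; origin at the underside
- vial_1: capped sample vial, 27 mm diameter, 59 mm high, loose bystander; origin at the underside
- weight_1: calibration weight with knob, 22 mm diameter, 31 mm high, loose bystander; origin at the underside
- stopper_1: rubber stopper, 32 mm diameter, 28 mm high, loose bystander; origin at the underside
- beaker_250: glass beaker, 70 mm diameter, 92 mm high, loose bystander; origin at the underside
- conical_flask: stoppered conical flask, 66 mm diameter, 111 mm high, loose bystander; origin at the underside
- crucible: porcelain crucible, 40 mm diameter, 30 mm high, loose bystander; origin at the underside
- petri_dish_0: petri dish, 63 mm diameter, 15 mm high, loose bystander; origin at the underside

How it is judged (in metres and radians):
On the way:
1. a fingertip presses lightly on the wheel (contact force between the fingers and wheel above 1 N), for 0.2 s.
At the end, for the whole second after the job is handed in: the moving jaw's pointer edge is within 2 mm of the gauge block's black line along the clamp, and the jaw is at rest (y of jaw_edge in the frame of gauge_line between -0.002 and 0.002 m and linear speed of jaw below 0.002 m/s); the robot touches nothing.
It fails at once if the wheel is pressed or pinched with more than 20 N (contact force between the fingers and wheel above 20 N).
It fails at once if the robot touches the moving jaw (more than 2 N) (contact force between any of the fingers, the arm and jaw above 2 N).
It fails at once if the robot touches the gauge block (more than 2 N) (contact force between any of the fingers, the arm and gauge above 2 N).
It fails at once if a bystander is lifted, carried or pushed more than 15 mm, or tipped (distance of any of vial_0, vial_1, weight_1, stopper_1, beaker_250, conical_flask, crucible, petri_dish_0 from where it was at the start of the episode above 0.015 m or angle between any of vial_0, vial_1, weight_1, stopper_1, beaker_250, conical_flask, crucible, petri_dish_0's own z axis and vertical above 0.4 rad).
It also fails if it takes over 51 s, if anything falls off the work surface, if the arm or the gripper's body presses on something with over 40 N, if the wrist force passes 120 N, or if a joint passes its speed limit or range.

## Working session

There is one attempt and no reset: what is moved stays moved. The work goes in short steps, Python scripts to look and compute and a tool call to move; the robot and the scene stay as the last step left them, time stands still between calls to the robot, and variables do not carry over. Pictures are saved under pics/ and viewed, at most 10 in all, crops included, and the job is handed in when it is done.

Besides the shell and the picture viewer there is one more tool, called after "Call:" by a JSON object that holds its "fn" and its "kwargs", one argument or row to a line. drive_tool: Moves the arm, as the interface text tells. Its arguments: {"type":"object","properties":{"rows":{"type":"array"}},"required":["rows"]}

```bash
mkdir -p pics && cat > h.py <<'E'
import numpy as np, cv2
from station import sense, capture, camera_params
def world(name, px, d, st=None):
    c=camera_params(name); K=np.array(c["intrinsics"]); k=c["k1"]
    dx,dy=(px[0]-K[0,2])/K[0,0],(px[1]-K[1,2])/K[1,1]
    rd=np.hypot(dx,dy); r=rd
    for _ in range(20): r=rd/(1+k*r*r)
    s=r/rd if rd>0 else 1
    p=np.array([dx*s*d,dy*s*d,d])
    if "R" in c: return np.array(c["R"]).T@(p-np.array(c["t"]))
    T=np.array(c["tool_from_camera"]); p=T[:3,:3]@p+T[:3,3]
    return np.array(st["ee_rot"])@p+np.array(st["tcp_pos"])
E
python3 - <<'E'
from h import *
s=sense(); print(s)
for n in ("top","side"):
    p,d=capture(n); cv2.imwrite(f"pics/{n}0.png",p[:,:,::-1]); np.save(f"{n}0.npy",d); print(n,camera_params(n))
E
```

```text
{'time_s': 0.0, 'joints': array([ 8.67243423e+01,  2.20895210e+01,  3.79102563e-01, -2.78622607e-02,
       -6.84130135e+01, -1.48159197e+01]), 'joint_velocities': array([ 0.00622551,  0.00046143, -0.02272976,  0.01845054, -0.09485227,
       -0.05183029]), 'effort': array([-2.13512803e-04, -3.90663099e+01,  1.87399989e+01,  4.21966910e+00,
        1.09312581e-02, -1.93677215e-04]), 'tcp_pos': array([0.19389156, 0.59351492, 0.22147099]), 'ee_rot': array([[ 9.50505699e-01, -3.10706591e-01, -5.74534751e-04],
       [-3.10707101e-01, -9.50503331e-01, -2.12489301e-03],
       [ 1.14121068e-04,  2.19823494e-03, -9.99997577e-01]]), 'wrist_force': array([-0.33507489,  0.46790437, -0.12120669]), 'moment': array([-0.01858758,  0.03640225,  0.03239269]), 'gripper_force': 0.0, 'gripper_width': 0.9988912698818625}
top {'intrinsics': array([[435.67472247,   0.        , 280.54133495],
       [  0.        , 435.67472247, 215.53747626],
       [  0.        ,   0.        ,   1.        ]]), 'k1': -0.050610083223804746, 'R': array([[ 2.19739891e-02, -9.99757771e-01,  1.24187518e-03],
       [-9.95518456e-01, -2.19950598e-02, -9.19740245e-02],
       [ 9.19790609e-02,  7.84726551e-04, -9.95760632e-01]]), 't': array([-0.00463197,  0.54534012,  1.13796113])}
side {'intrinsics': array([[401.00793712,   0.        , 280.6038683 ],
       [  0.        , 401.00793712, 207.49231825],
       [  0.        ,   0.        ,   1.        ]]), 'k1': 0.0051674296973379845, 'R': array([[ 0.8976026 , -0.44076027, -0.00632184],
       [-0.22547877, -0.44676684, -0.86577059],
       [ 0.37877289,  0.77854337, -0.50040116]]), 't': array([-0.47392773,  0.22101354,  0.94092771])}
```

View pics/top0.png

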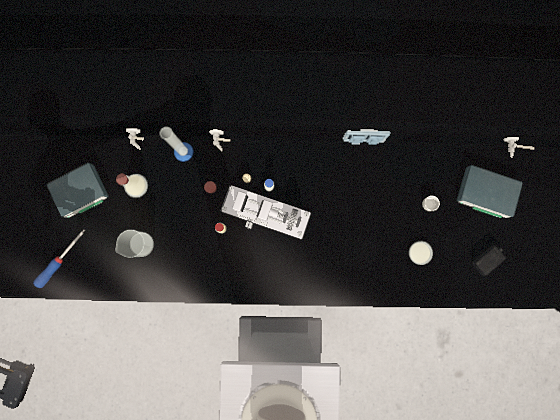

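View pics/side0.png

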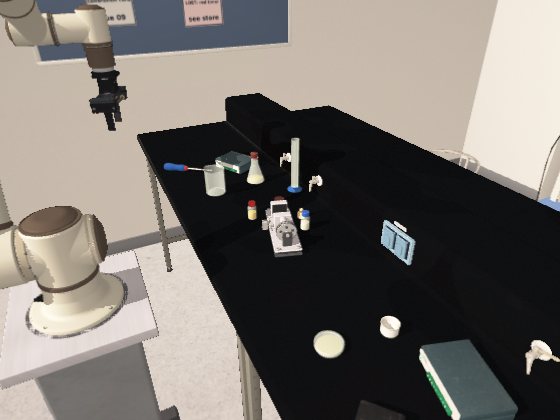

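The top view shows the clamp at about (265,212), with the wheel near (292,217), the gauge block near (249,225) and vials around the jaw end. I'll zoom in on it and work out the pose from depth.

```bash
python3 - <<'E'
from h import *
p=cv2.imread("pics/top0.png"); d=np.load("top0.npy")
cv2.imwrite("pics/top0z.png",cv2.resize(p[165:255,200:320],None,fx=6.5,fy=6.5,interpolation=cv2.INTER_CUBIC))
pts=[];
for v in range(165,255):
    for u in range(195,325):
        if d[v,u]>0:
            w=world("top",(u,v),d[v,u]); pts.append([u,v,*w])
a=np.array(pts); np.save("pts.npy",a)
# clamp outline = bright-ish pixels linked at clamp
g=cv2.cvtColor(p,cv2.COLOR_BGR2GRAY); m=(g>60).astype(np.uint8)
n,l=cv2.connectedComponents(m); k=l[212,265] or l[215,240]
ys,xs=np.where(l==k); print(len(xs),xs.min(),xs.max(),ys.min(),ys.max())
hi=a[(a[:,4]>0.06)&(a[:,4]<.095)]
print(hi[:,:2].min(0),hi[:,:2].max(0)); 
for z0,z1 in((.074,.095),(.06,.074)):
    s=a[(a[:,4]>z0)&(a[:,4]<z1)]; print(z0,len(s)); print(np.round(s[::max(1,len(s)//40)],3))
q=np.array([world("top",(x,y),d[y,x]) for x,y in zip(xs,ys)])
r=cv2.minAreaRect(q[:,:2].astype(np.float32)*1000); print(r, cv2.boxPoints(r))
E
```

```text
Traceback (most recent call last):
  File "h.py", line 4, in world
    c=camera_params(name); K=np.array(c["intrinsics"]); k=c["k1"]
ValueError: time passes only in moves, steps and waits
```

View pics/top0z.png

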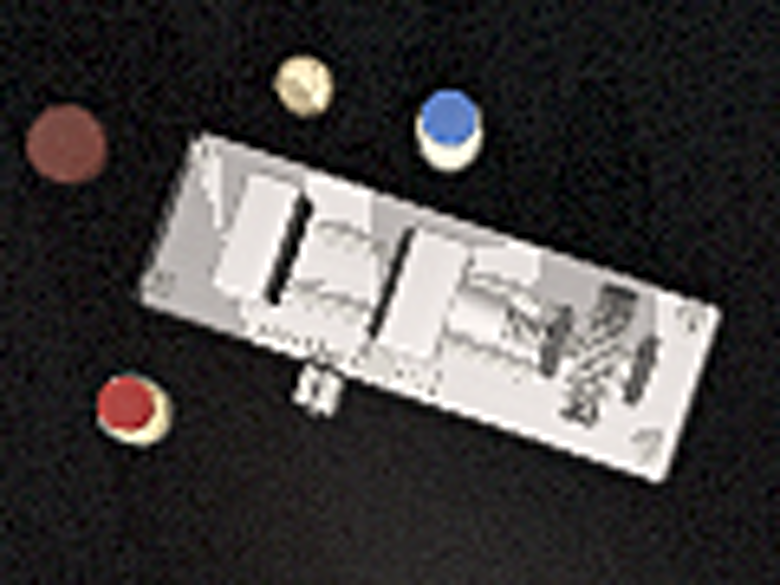

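The zoom shows the base plate corners at crop pixels (205,133), (718,308), (662,482) and (143,298). The wheel is at (604,357) and the gauge at (318,390). camera_params has to be called sparingly, so I'll cache it.

```bash
python3 - <<'E'
from h import *
import pickle
pickle.dump({n:camera_params(n) for n in("top","side","wrist")},open("cam.pkl","wb"))
E
cat > h.py <<'E'
import numpy as np, cv2, pickle
from station import sense, capture
C=pickle.load(open("cam.pkl","rb"))
def ray(name,px):
    c=C[name]; D=np.array([c["k1"],0,0,0,0],float)
    q=cv2.undistortPoints(np.array(px,float).reshape(-1,1,2),np.array(c["intrinsics"]),D)[:,0]
    return np.c_[q,np.ones(len(q))]
def pose(name,st=None):   # world_from_cam R,t
    c=C[name]
    if name!="wrist": R=np.array(c["R"]); return R.T,-R.T@np.array(c["t"])
    T=np.array(c["tool_from_camera"]); E=np.array(st["ee_rot"])
    return E@T[:3,:3], E@T[:3,3]+np.array(st["tcp_pos"])
def world(name,px,d,st=None):
    R,t=pose(name,st); return (ray(name,px)*np.reshape(d,(-1,1)))@R.T+t
def onplane(name,px,z,st=None):
    R,t=pose(name,st); r=ray(name,px)@R.T; return t+r*((z-t[2])/r[:,2])[:,None]
def proj(name,X,st=None):
    R,t=pose(name,st); c=C[name]
    r,_=cv2.Rodrigues(R.T); return cv2.projectPoints(np.array(X,float).reshape(-1,1,3),r,-R.T@t,np.array(c["intrinsics"]),np.array([c["k1"],0,0,0,0],float))[0][:,0]
E
python3 - <<'E'
from h import *
d=np.load("top0.npy")
co=np.array([[205,133],[718,308],[662,482],[143,298]])/6.5+[200,165]-.5
w=onplane("top",co,.006); print(w, np.linalg.norm(w-np.roll(w,1,0),axis=1), w.mean(0))
yv=(w[0]+w[3]-w[1]-w[2])[:2]; print(np.degrees(np.arctan2(yv[1],yv[0])))
U,V=np.meshgrid(np.arange(205,325),np.arange(165,255)); px=np.c_[U.ravel(),V.ravel()]
X=world("top",px,d[px[:,1],px[:,0]])
yh=yv/np.linalg.norm(yv); xh=np.array([yh[1],-yh[0]])
L=np.c_[(X[:,:2]-w.mean(0)[:2])@np.c_[xh,yh],X[:,2]]*1000
for y in range(-125,130,5):
    m=(abs(L[:,1]-y)<2.5)&(L[:,2]>12)&(abs(L[:,0])<70)
    print(y,np.round([L[m,0].min(),L[m,0].max(),L[m,2].max()]) if m.any() else "")
# bystanders
print(C["wrist"])
E
```

```text
[[ 0.62800475  0.14452902  0.006     ]
 [ 0.5588064  -0.07228925  0.006     ]
 [ 0.48562221 -0.05016709  0.006     ]
 [ 0.55770253  0.16819474  0.006     ]] [0.07417862 0.227593   0.07645466 0.229951  ] [0.55753397 0.04756685 0.006     ]
72.01428079931163
-125 
-120 
-115 [-38.  31.  21.]
-110 [-38.  36.  26.]
-105 [-38.  37.  26.]
-100 [-39.  35.  29.]
-95 [-39.  36.  67.]
-90 [-38.  36.  65.]
-85 [-39.  36.  65.]
-80 [-38.  36.  87.]
-75 [-39.  37.  88.]
-70 [-39.  36.  87.]
-65 [-38.  37.  87.]
-60 [-37.  36.  64.]
-55 [-38.  37.  65.]
-50 [-37.  37.  61.]
-45 [-38.  36.  62.]
-40 [-38.  34.  62.]
-35 [-39.  36.  65.]
-30 [-39.  36.  68.]
-25 [-38.  34.  68.]
-20 [-39.  37.  70.]
-15 [-38.  36.  67.]
-10 [-39.  35.  71.]
-5 [-39.  36.  73.]
0 [-37.  67.  71.]
5 [-39.  69.  70.]
10 [-39.  69.  71.]
15 [-39.  70.  69.]
20 [-39.  69.  62.]
25 [-57.  70.  60.]
30 [-58.  70.  39.]
35 [-56.  36.  31.]
40 [-57.  35.  31.]
45 [-39.  37.  25.]
50 [-38.  36.  27.]
55 [-39.  35.  68.]
60 [-40.  36.  72.]
65 [-37.  35.  72.]
70 [-39.  67.  73.]
75 [-38.  70.  71.]
80 [-39.  67.  72.]
85 [-39.  70.  66.]
90 [-39.  69.  24.]
95 [-70.  36.  40.]
100 [-39.  34.  27.]
105 [-40.  36.  28.]
110 [-39.  33.  27.]
115 [-32.  26.  23.]
120 
125 
{'intrinsics': array([[337.84592646,   0.        , 279.35296512],
       [  0.        , 337.84592646, 212.18836712],
       [  0.        ,   0.        ,   1.        ]]), 'k1': 0.005877450038243193, 'tool_from_camera': array([[ 1.01358176e-03, -9.66845683e-01, -2.55359350e-01,
         6.94430475e-02],
       [ 9.99998628e-01,  6.45435855e-04,  1.52547185e-03,
        -5.19523588e-04],
       [-1.31007779e-03, -2.55360545e-01,  9.66845011e-01,
        -1.63483547e-01],
       [ 0.00000000e+00,  0.00000000e+00,  0.00000000e+00,
         1.00000000e+00]])}
```

Call:
{"fn": "drive_tool", "kwargs": {
  "rows": [
    {"tx": 2.57, "ty": 2.41, "claw": 0},
    {"tx": 2.57, "ty": 2.41, "claw": 0},
    {"tx": 2.57, "ty": 2.41, "claw": 0},
    {"tx": 2.57, "ty": 2.41, "claw": 0},
    {"tx": 2.57, "ty": 2.41, "claw": 0},
    {"tx": 2.57, "ty": 2.41, "claw": 0},
    {"tx": 2.57, "ty": 2.41, "claw": 0},
    {"tx": 2.57, "ty": 2.41, "claw": 0},
    {"tx": 2.57, "ty": 2.41, "claw": 0},
    {"tx": 2.57, "ty": 2.41, "claw": 0}
  ]
}}

```text
invalid input at $.rows[0]: expected keys tx, ty, tz, ax, ay, az, claw
```

Call:
{"fn": "drive_tool", "kwargs": {
  "rows": [
    {"tx": 2.57, "ty": 2.41, "claw": 0},
    {"tx": 2.57, "ty": 2.41, "claw": 0},
    {"tx": 2.57, "ty": 2.41, "claw": 0},
    {"tx": 2.57, "ty": 2.41, "claw": 0},
    {"tx": 2.57, "ty": 2.41, "claw": 0},
    {"tx": 2.57, "ty": 2.41, "claw": 0},
    {"tx": 2.57, "ty": 2.41, "claw": 0},
    {"tx": 2.57, "ty": 2.41, "claw": 0},
    {"tx": 2.57, "ty": 2.41, "claw": 0},
    {"tx": 2.57, "ty": 2.41, "claw": 0}
  ]
}}

```text
invalid input at $.rows[0]: expected keys tx, ty, tz, ax, ay, az, claw
```

Call:
{"fn": "drive_tool", "kwargs": {
  "rows": [
    {"az": 0.12, "tz": 0.6, "claw": 0},
    {"az": 0.12, "tz": 0.6, "claw": 0},
    {"az": 0.12, "tz": 0.6, "claw": 0},
    {"az": 0.12, "tz": 0.6, "claw": 0},
    {"az": 0.12, "tz": 0.6, "claw": 0},
    {"az": 0.12, "tz": 0.6, "claw": 0},
    {"az": 0.12, "tz": 0.6, "claw": 0},
    {"az": 0.12, "tz": 0.6, "claw": 0},
    {"az": 0.12, "tz": 0.6, "claw": 0},
    {"az": 0.12, "tz": 0.6, "claw": 0}
  ]
}}

```text
invalid input at $.rows[0]: expected keys tx, ty, tz, ax, ay, az, claw
```

Call:
{"fn": "drive_tool", "kwargs": {
  "rows": [
    {"az": 0.12, "tz": 0.6, "claw": 0},
    {"az": 0.12, "tz": 0.6, "claw": 0},
    {"az": 0.12, "tz": 0.6, "claw": 0},
    {"claw": 0},
    {"claw": 0},
    {"claw": 0}
  ]
}}

```text
invalid input at $.rows[0]: expected keys tx, ty, tz, ax, ay, az, claw
```

```bash
python3 - <<'E'
from h import *
s=sense(); p,d=capture("wrist"); pickle.dump((s,d),open("w1.pkl","wb")); print(s["time_s"],s["tcp_pos"],s["ee_rot"],s["wrist_force"],s["joints"])
cv2.imwrite("pics/w1.png",p[:,:,::-1])
E
```

```text
0.1 [0.19392761 0.5935849  0.22158586] [[ 9.50510292e-01 -3.10692669e-01 -4.99251762e-04]
 [-3.10693051e-01 -9.50508443e-01 -1.87819662e-03]
 [ 1.08998906e-04  1.94035927e-03 -9.99998112e-01]] [-0.40913026 -0.49011842 -0.09126627] [ 8.67230836e+01  2.20850754e+01  3.87640281e-01 -2.40973058e-02
 -6.84116386e+01 -1.48152041e+01]
```

View pics/w1.png

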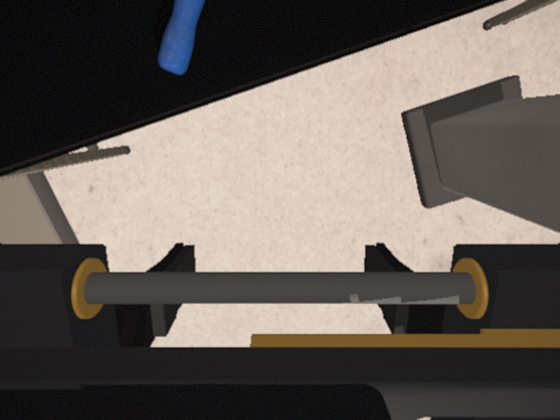

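The wrist picture was taken at the start pose and shows only the fingers, so it's no use for the clamp. Rows need every key. I'll move so that the wrist camera sees jaw, gauge and wheel together.

Call:
{"fn": "drive_tool", "kwargs": {
  "rows": [
    {"tx": 3.1, "ty": 2.23, "tz": 0, "ax": 0, "ay": 0, "az": 0, "claw": 0},
    {"tx": 3.1, "ty": 2.23, "tz": 0, "ax": 0, "ay": 0, "az": 0, "claw": 0},
    {"tx": 3.1, "ty": 2.23, "tz": 0, "ax": 0, "ay": 0, "az": 0, "claw": 0},
    {"tx": 3.1, "ty": 2.23, "tz": 0, "ax": 0, "ay": 0, "az": 0, "claw": 0},
    {"tx": 3.1, "ty": 2.23, "tz": 0, "ax": 0, "ay": 0, "az": 0, "claw": 0},
    {"tx": 3.1, "ty": 2.23, "tz": 0, "ax": 0, "ay": 0, "az": 0, "claw": 0},
    {"tx": 3.1, "ty": 2.23, "tz": 0, "ax": 0, "ay": 0, "az": 0, "claw": 0},
    {"tx": 3.1, "ty": 2.23, "tz": 0, "ax": 0, "ay": 0, "az": 0, "claw": 0}
  ]
}}

```text
time_s: 0.82
tcp_pos: [0.375, 0.3457, 0.2225]
ee_rot: [[0.951, -0.31, -0.0], [-0.31, -0.951, -0.0], [-0.0, 0.0, -1.0]]
wrist_force: [0.4, 1.2, -0.3]
gripper_width: 0.476
gripper_force: 0.0
```

Call:
{"fn": "drive_tool", "kwargs": {
  "rows": [
    {"tx": 3.1, "ty": 2.23, "tz": 0, "ax": 0, "ay": 0, "az": 0, "claw": 0},
    {"tx": 3.1, "ty": 2.23, "tz": 0, "ax": 0, "ay": 0, "az": 0, "claw": 0},
    {"tx": 3.1, "ty": 2.23, "tz": 0, "ax": 0, "ay": 0, "az": 0, "claw": 0},
    {"tx": 3.1, "ty": 2.23, "tz": 0, "ax": 0, "ay": 0, "az": 0, "claw": 0},
    {"tx": 3.1, "ty": 2.23, "tz": 0, "ax": 0, "ay": 0, "az": 0, "claw": 0},
    {"tx": 3.1, "ty": 2.23, "tz": 0, "ax": 0, "ay": 0, "az": 0, "claw": 0},
    {"tx": 3.1, "ty": 2.23, "tz": 0, "ax": 0, "ay": 0, "az": 0, "claw": 0},
    {"tx": 3.1, "ty": 2.23, "tz": 0, "ax": 0, "ay": 0, "az": 0, "claw": 0}
  ]
}}

```text
time_s: 1.48
tcp_pos: [0.5554, 0.0991, 0.2224]
ee_rot: [[0.951, -0.311, -0.0], [-0.311, -0.951, 0.0], [-0.0, 0.0, -1.0]]
wrist_force: [0.8, -0.3, -0.3]
gripper_width: 0.008
gripper_force: 0.0
```

Call:
{"fn": "drive_tool", "kwargs": {
  "rows": [
    {"tx": 0, "ty": 0, "tz": 0, "ax": 0, "ay": 0, "az": 0.12, "claw": 0},
    {"tx": 0, "ty": 0, "tz": 0, "ax": 0, "ay": 0, "az": 0.12, "claw": 0},
    {"tx": 0, "ty": 0, "tz": 0, "ax": 0, "ay": 0, "az": 0.12, "claw": 0},
    {"tx": 0, "ty": 0, "tz": 0, "ax": 0, "ay": 0, "az": 0.12, "claw": 0},
    {"tx": 0, "ty": 0, "tz": 0, "ax": 0, "ay": 0, "az": 0.12, "claw": 0},
    {"tx": 0, "ty": 0, "tz": 0, "ax": 0, "ay": 0, "az": 0.12, "claw": 0},
    {"tx": 0, "ty": 0, "tz": 0, "ax": 0, "ay": 0, "az": 0.12, "claw": 0}
  ]
}}

```text
time_s: 2.07
tcp_pos: [0.5545, 0.1007, 0.2222]
ee_rot: [[0.398, -0.918, -0.001], [-0.918, -0.398, -0.0], [-0.0, 0.001, -1.0]]
wrist_force: [0.3, -0.2, -0.6]
gripper_width: 0.006
gripper_force: 0.0
```

Call:
{"fn": "drive_tool", "kwargs": {
  "rows": [
    {"tx": 0, "ty": 0, "tz": 0, "ax": 0, "ay": 0, "az": 0.12, "claw": 0},
    {"tx": 0, "ty": 0, "tz": 0, "ax": 0, "ay": 0, "az": 0.12, "claw": 0},
    {"tx": 0, "ty": 0, "tz": 0, "ax": 0, "ay": 0, "az": 0.12, "claw": 0},
    {"tx": 0, "ty": 0, "tz": 0, "ax": 0, "ay": 0, "az": 0.12, "claw": 0},
    {"tx": 0, "ty": 0, "tz": 0, "ax": 0, "ay": 0, "az": 0.12, "claw": 0},
    {"tx": 0, "ty": 0, "tz": 0, "ax": 0, "ay": 0, "az": 0.12, "claw": 0},
    {"tx": 0, "ty": 0, "tz": 0, "ax": 0, "ay": 0, "az": 0, "claw": 0},
    {"tx": 0, "ty": 0, "tz": 0, "ax": 0, "ay": 0, "az": 0, "claw": 0},
    {"tx": 0, "ty": 0, "tz": 0, "ax": 0, "ay": 0, "az": 0, "claw": 0}
  ]
}}

```text
time_s: 2.82
tcp_pos: [0.5546, 0.1008, 0.2224]
ee_rot: [[-0.298, -0.955, -0.0], [-0.955, 0.298, -0.0], [0.0, 0.0, -1.0]]
wrist_force: [0.0, 0.5, -1.0]
gripper_width: 0.005
gripper_force: 0.0
```

```bash
python3 - <<'E'
from h import *
s=sense(); p,d=capture("wrist"); pickle.dump((s,d),open("w2.pkl","wb")); print(s["time_s"],s["tcp_pos"],s["ee_rot"],s["wrist_force"],s["joints"])
cv2.imwrite("pics/w2.png",p[:,:,::-1])
E
```

```text
2.8167 [0.55464919 0.10084616 0.22237095] [[-2.97893326e-01 -9.54599104e-01 -3.43042191e-04]
 [-9.54599139e-01  2.97893382e-01 -1.25982699e-04]
 [ 2.22452970e-04  2.89938375e-04 -9.99999933e-01]] [ 0.00289396  0.46525749 -0.9913679 ] [ 2.67705466e+01  1.61068196e+01 -8.32874422e+00 -2.64482346e-03
 -6.55852356e+01 -4.41005705e+01]
```

View pics/w2.png

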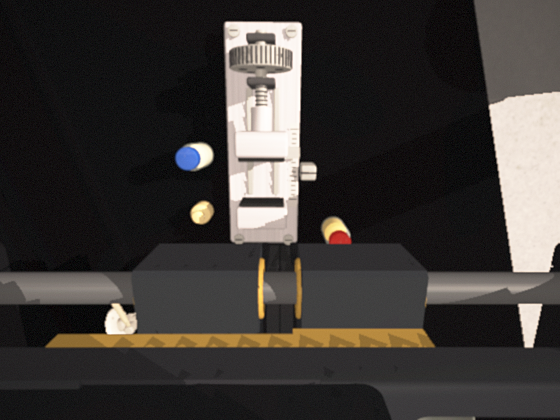

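The wrist view shows the wheel at (261,57), the moving jaw's top at (261,145) and the gauge block at (308,172). The fingers are shut at the bottom. I'll zoom on the jaw and gauge, and compute the clamp frame.

```bash
python3 - <<'E'
from h import *
s,d=pickle.load(open("w2.pkl","rb")); p=cv2.imread("pics/w2.png")
cv2.imwrite("pics/w2z.png",cv2.resize(p[120:190,270:330],None,fx=8,fy=8,interpolation=cv2.INTER_CUBIC))
# wheel from depth: points z>0.07 near rows 40-75
V,U=np.mgrid[20:245,215:325]; px=np.c_[U.ravel(),V.ravel()]; X=world("wrist",px,d[V.ravel(),U.ravel()],s)
# plate corners at z=.006
co=np.array([[223.5,23],[301,23.5],[298.5,242],[231,242]])
w=onplane("wrist",co,.006,s); print(w,np.linalg.norm(w-np.roll(w,1,0),axis=1),w.mean(0))
yv=(w[2]+w[3]-w[0]-w[1])[:2]; print(np.degrees(np.arctan2(yv[1],yv[0]))); yh=yv/np.linalg.norm(yv); xh=np.array([yh[1],-yh[0]])
m=(X[:,2]>.072)&(X[:,2]<.1)&(px[:,1]<80); Q=X[m]; L=(Q[:,:2]-w.mean(0)[:2])@np.c_[xh,yh]
print("wheel local",L.min(0),L.max(0),np.median(L,0),Q[:,2].max(),np.percentile(Q[:,2],95), Q.mean(0))
m=(X[:,2]>.06)&(X[:,2]<.1)&(px[:,1]>120)&(px[:,1]<170); L=(X[m][:,:2]-w.mean(0)[:2])@np.c_[xh,yh]; print("jaw",L.min(0),L.max(0),np.median(X[m][:,2]))
E
```

```text
[[ 0.55887399 -0.07539661  0.006     ]
 [ 0.48414465 -0.0517419   0.006     ]
 [ 0.55283191  0.17215397  0.006     ]
 [ 0.62953617  0.14825028  0.006     ]] [0.2345444  0.0783838  0.23419501 0.08034258] [0.55634668 0.04831643 0.006     ]
72.70520703927083
wheel local [-0.02461342 -0.08280097] [ 0.02408027 -0.06553969] [-0.00079633 -0.07367622] 0.08699797549439348 0.08486440508134048 [ 0.53376057 -0.02176953  0.08064154]
jaw [-0.02442536 -0.02154059] [0.02506961 0.01504632] 0.06741503067714108
```

View pics/w2z.png

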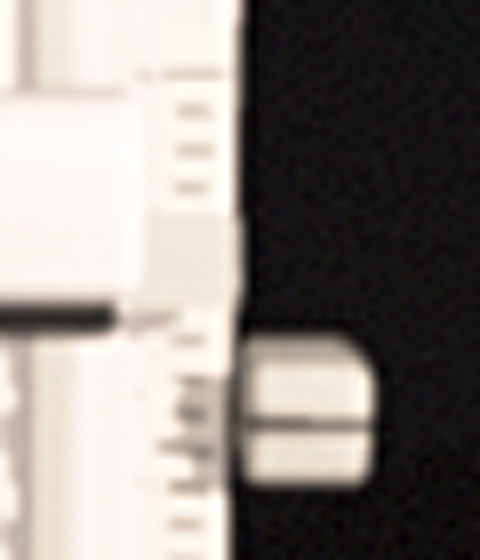

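```bash
cat >> h.py <<'E'
O=np.array([.5563,.0483]); yh=np.array([np.cos(np.radians(72.5)),np.sin(np.radians(72.5))]); xh=np.array([yh[1],-yh[0]])
def loc(P): return (np.atleast_2d(P)[:,:2]-O)@np.c_[xh,yh]*1000
E
python3 - <<'E'
from h import *
s,d=pickle.load(open("w2.pkl","rb"))
a=onplane("wrist",[[299.5,157.5]],.030,s); b=onplane("wrist",[[300.4,172.4]],.0285,s)
print(loc(a),loc(b),loc(b)-loc(a), "tcp",loc(s["tcp_pos"]))
g=cv2.imread("pics/w2.png",0); print(g[150:182,296:303]); print(g[165:180,304:312].mean(1))
E
```

```text
[[-38.35878562  14.95418692]] [[-39.70759469  30.77262208]] [[-1.34880906 15.81843516]] tcp [[-17.37534103  49.61775612]]
[[235 236 233 191  90  13  14]
 [234 236 235 190  88  16   9]
 [233 235 233 191  89  13  19]
 [234 235 234 195  94  15  16]
 [234 235 236 204  99  12   9]
 [234 236 236 202  98  15  17]
 [233 234 233 185  86  12   8]
 [234 236 229 158  63  16  17]
 [242 242 227 138  46  10  18]
 [248 248 219 111  21  12  15]
 [249 249 217 102   9  10  10]
 [248 249 216  99  18  38  46]
 [246 249 218 100  58  98 112]
 [247 249 217 108  99 143 155]
 [249 249 215 113 113 146 162]
 [249 249 210 115 110 145 178]
 [241 237 184  98 116 156 204]
 [200 194 136  82 119 161 213]
 [188 175 119  81 118 162 213]
 [191 177 115  76 120 161 211]
 [189 173 105  73 120 158 205]
 [186 172 105  67 110 139 177]
 [187 172 101  68  91  94 114]
 [194 173 106  78  98  98 114]
 [190 172 105  81 117 141 175]
 [174 166 103  77 121 165 209]
 [154 162 103  59 112 169 215]
 [171 164  98  45  99 169 217]
 [190 171 100  38  93 165 210]
 [190 170  95  29  71 137 174]
 [189 176  91  17  28  66  89]
 [223 211 112  17  13  16  23]]
[201.125 231.    234.5   232.75  232.625 232.375 214.875 146.375 131.25
 197.625 226.375 226.    225.5   221.125 182.5  ]
```

Jaw edge is at y ≈ 15.0 mm and the line at 30.8 mm, so there is 15.8 mm to close, about 110 mm of rim travel. I'll go above the wheel.

Call:
{"fn": "drive_tool", "kwargs": {
  "rows": [
    {"tx": 2.08, "ty": -0.12, "tz": 2.2, "ax": 0, "ay": 0, "az": 0, "claw": 0},
    {"tx": 2.08, "ty": -0.12, "tz": 2.2, "ax": 0, "ay": 0, "az": 0, "claw": 0},
    {"tx": 2.08, "ty": -0.12, "tz": 2.2, "ax": 0, "ay": 0, "az": 0, "claw": 0},
    {"tx": 2.08, "ty": -0.12, "tz": 2.2, "ax": 0, "ay": 0, "az": 0, "claw": 0},
    {"tx": 2.08, "ty": -0.12, "tz": 2.2, "ax": 0, "ay": 0, "az": 0, "claw": 0},
    {"tx": 2.08, "ty": -0.12, "tz": 2.0, "ax": 0, "ay": 0, "az": 0, "claw": 0},
    {"tx": 0, "ty": 0, "tz": 0, "ax": 0, "ay": 0, "az": 0, "claw": 0},
    {"tx": 0, "ty": 0, "tz": 0, "ax": 0, "ay": 0, "az": 0, "claw": 0}
  ]
}}

```text
time_s: 3.53
tcp_pos: [0.5234, -0.0212, 0.0917]
ee_rot: [[-0.301, -0.954, -0.002], [-0.954, 0.301, -0.001], [0.002, 0.002, -1.0]]
wrist_force: [0.8, -0.5, 0.3]
gripper_width: 0.003
gripper_force: 0.0
```

Call:
{"fn": "drive_tool", "kwargs": {
  "rows": [
    {"tx": 0, "ty": 0, "tz": 0.2, "ax": 0, "ay": 0, "az": 0, "claw": 0},
    {"tx": 0, "ty": 0, "tz": 0.2, "ax": 0, "ay": 0, "az": 0, "claw": 0},
    {"tx": 0, "ty": 0, "tz": 0.1, "ax": 0, "ay": 0, "az": 0, "claw": 0},
    {"tx": 0, "ty": 0, "tz": 0.1, "ax": 0, "ay": 0, "az": 0, "claw": 0},
    {"tx": 0, "ty": 0, "tz": 0, "ax": 0, "ay": 0, "az": 0, "claw": 0},
    {"tx": 0, "ty": 0, "tz": 0, "ax": 0, "ay": 0, "az": 0, "claw": 0}
  ]
}}

```text
time_s: 4.03
tcp_pos: [0.5243, -0.0199, 0.0868]
ee_rot: [[-0.3, -0.954, 0.001], [-0.954, 0.3, 0.0], [-0.0, -0.0, -1.0]]
wrist_force: [0.2, -0.2, -0.4]
gripper_width: 0.003
gripper_force: 0.0
```

Call:
{"fn": "drive_tool", "kwargs": {
  "rows": [
    {"tx": 0, "ty": 0, "tz": 0.2, "ax": 0, "ay": 0, "az": 0, "claw": 0},
    {"tx": 0, "ty": 0, "tz": 0.1, "ax": 0, "ay": 0, "az": 0, "claw": 0},
    {"tx": 0, "ty": 0, "tz": 0.1, "ax": 0, "ay": 0, "az": 0, "claw": 0},
    {"tx": 0, "ty": 0, "tz": 0, "ax": 0, "ay": 0, "az": 0, "claw": 0},
    {"tx": 0, "ty": 0, "tz": 0, "ax": 0, "ay": 0, "az": 0, "claw": 0}
  ]
}}

```text
time_s: 4.45
tcp_pos: [0.5242, -0.0203, 0.0828]
ee_rot: [[-0.3, -0.954, 0.0], [-0.954, 0.3, 0.0], [-0.0, -0.0, -1.0]]
wrist_force: [-0.6, 0.9, 2.0]
gripper_width: 0.006
gripper_force: 1.5
```

Call:
{"fn": "drive_tool", "kwargs": {
  "rows": [
    {"tx": 0, "ty": 0, "tz": 0.1, "ax": 0, "ay": 0, "az": 0, "claw": 0},
    {"tx": 0, "ty": 0, "tz": 0.05, "ax": 0, "ay": 0, "az": 0, "claw": 0},
    {"tx": 0, "ty": 0, "tz": 0, "ax": 0, "ay": 0, "az": 0, "claw": 0},
    {"tx": 0, "ty": 0, "tz": 0, "ax": 0, "ay": 0, "az": 0, "claw": 0}
  ]
}}

```text
time_s: 4.78
tcp_pos: [0.5241, -0.0206, 0.0815]
ee_rot: [[-0.3, -0.954, 0.0], [-0.954, 0.3, -0.001], [0.0, -0.0, -1.0]]
wrist_force: [-1.2, -0.8, 5.3]
gripper_width: 0.003
gripper_force: 2.9
```

Contact is at z ≈ 0.083, as expected, with 5 N now. First stroke: 1 mm further down, then +x.

Call:
{"fn": "drive_tool", "kwargs": {
  "rows": [
    {"tx": 0, "ty": 0, "tz": 0.1, "ax": 0, "ay": 0, "az": 0, "claw": 0},
    {"tx": 0, "ty": -0.25, "tz": 0, "ax": 0, "ay": 0, "az": 0, "claw": 0},
    {"tx": 0, "ty": -0.25, "tz": 0, "ax": 0, "ay": 0, "az": 0, "claw": 0},
    {"tx": 0, "ty": -0.25, "tz": 0, "ax": 0, "ay": 0, "az": 0, "claw": 0},
    {"tx": 0, "ty": -0.25, "tz": 0, "ax": 0, "ay": 0, "az": 0, "claw": 0},
    {"tx": 0, "ty": -0.25, "tz": 0, "ax": 0, "ay": 0, "az": 0, "claw": 0},
    {"tx": 0, "ty": -0.25, "tz": 0, "ax": 0, "ay": 0, "az": 0, "claw": 0},
    {"tx": 0, "ty": -0.25, "tz": 0, "ax": 0, "ay": 0, "az": 0, "claw": 0},
    {"tx": 0, "ty": -0.25, "tz": 0, "ax": 0, "ay": 0, "az": 0, "claw": 0},
    {"tx": 0, "ty": 0, "tz": 0, "ax": 0, "ay": 0, "az": 0, "claw": 0}
  ]
}}

```text
time_s: 5.62
tcp_pos: [0.5446, -0.027, 0.0811]
ee_rot: [[-0.3, -0.954, 0.003], [-0.954, 0.3, -0.001], [0.0, -0.003, -1.0]]
wrist_force: [0.2, -2.6, 6.5]
gripper_width: 0.002
gripper_force: 3.1
```

```bash
python3 - <<'E'
from h import *
s=sense(); print(s["tcp_pos"],loc(s["tcp_pos"]),s["wrist_force"])
E
```

```text
[ 0.54464271 -0.0270283   0.08110823] [[ 11.53390045 -75.34729365]] [ 0.19601946 -2.60049205  6.49493524]
```

Call:
{"fn": "drive_tool", "kwargs": {
  "rows": [
    {"tx": 0, "ty": 0, "tz": -0.5, "ax": 0, "ay": 0, "az": 0, "claw": 0},
    {"tx": 0, "ty": 0, "tz": -0.5, "ax": 0, "ay": 0, "az": 0, "claw": 0},
    {"tx": 0, "ty": 1.1, "tz": 0, "ax": 0, "ay": 0, "az": 0, "claw": 0},
    {"tx": 0, "ty": 1.1, "tz": 0, "ax": 0, "ay": 0, "az": 0, "claw": 0},
    {"tx": 0, "ty": 0, "tz": 0.4, "ax": 0, "ay": 0, "az": 0, "claw": 0},
    {"tx": 0, "ty": 0, "tz": 0.3, "ax": 0, "ay": 0, "az": 0, "claw": 0},
    {"tx": 0, "ty": 0, "tz": 0.2, "ax": 0, "ay": 0, "az": 0, "claw": 0},
    {"tx": 0, "ty": 0, "tz": 0.1, "ax": 0, "ay": 0, "az": 0, "claw": 0},
    {"tx": 0, "ty": 0, "tz": 0, "ax": 0, "ay": 0, "az": 0, "claw": 0}
  ]
}}

```text
time_s: 6.37
tcp_pos: [0.522, -0.0203, 0.0801]
ee_rot: [[-0.3, -0.954, -0.002], [-0.954, 0.3, -0.001], [0.002, 0.001, -1.0]]
wrist_force: [-3.4, -1.2, 6.1]
gripper_width: 0.009
gripper_force: 3.5
```

Call:
{"fn": "drive_tool", "kwargs": {
  "rows": [
    {"tx": 0, "ty": -0.25, "tz": 0, "ax": 0, "ay": 0, "az": 0, "claw": 0},
    {"tx": 0, "ty": -0.25, "tz": 0, "ax": 0, "ay": 0, "az": 0, "claw": 0},
    {"tx": 0, "ty": -0.25, "tz": 0, "ax": 0, "ay": 0, "az": 0, "claw": 0},
    {"tx": 0, "ty": -0.25, "tz": 0, "ax": 0, "ay": 0, "az": 0, "claw": 0},
    {"tx": 0, "ty": -0.25, "tz": 0, "ax": 0, "ay": 0, "az": 0, "claw": 0},
    {"tx": 0, "ty": -0.25, "tz": 0, "ax": 0, "ay": 0, "az": 0, "claw": 0},
    {"tx": 0, "ty": -0.25, "tz": 0, "ax": 0, "ay": 0, "az": 0, "claw": 0},
    {"tx": 0, "ty": -0.25, "tz": 0, "ax": 0, "ay": 0, "az": 0, "claw": 0},
    {"tx": 0, "ty": -0.2, "tz": 0, "ax": 0, "ay": 0, "az": 0, "claw": 0},
    {"tx": 0, "ty": 0, "tz": 0, "ax": 0, "ay": 0, "az": 0, "claw": 0}
  ]
}}

```text
time_s: 7.2
tcp_pos: [0.5453, -0.0271, 0.0811]
ee_rot: [[-0.3, -0.954, 0.003], [-0.954, 0.3, -0.001], [0.0, -0.003, -1.0]]
wrist_force: [-0.3, -2.5, 6.6]
gripper_width: 0.001
gripper_force: 3.0
```

Call:
{"fn": "drive_tool", "kwargs": {
  "rows": [
    {"tx": 0, "ty": 0, "tz": -0.5, "ax": 0, "ay": 0, "az": 0, "claw": 0},
    {"tx": 0, "ty": 0, "tz": -0.5, "ax": 0, "ay": 0, "az": 0, "claw": 0},
    {"tx": 0, "ty": 1.1, "tz": 0, "ax": 0, "ay": 0, "az": 0, "claw": 0},
    {"tx": 0, "ty": 1.1, "tz": 0, "ax": 0, "ay": 0, "az": 0, "claw": 0},
    {"tx": 0, "ty": 0, "tz": 0.4, "ax": 0, "ay": 0, "az": 0, "claw": 0},
    {"tx": 0, "ty": 0, "tz": 0.3, "ax": 0, "ay": 0, "az": 0, "claw": 0},
    {"tx": 0, "ty": 0, "tz": 0.2, "ax": 0, "ay": 0, "az": 0, "claw": 0},
    {"tx": 0, "ty": 0, "tz": 0.1, "ax": 0, "ay": 0, "az": 0, "claw": 0},
    {"tx": 0, "ty": 0, "tz": 0, "ax": 0, "ay": 0, "az": 0, "claw": 0}
  ]
}}

```text
time_s: 7.95
tcp_pos: [0.5222, -0.0203, 0.0802]
ee_rot: [[-0.3, -0.954, -0.001], [-0.954, 0.3, -0.001], [0.001, 0.001, -1.0]]
wrist_force: [-3.2, -0.0, 7.1]
gripper_width: 0.008
gripper_force: 3.4
```

Call:
{"fn": "drive_tool", "kwargs": {
  "rows": [
    {"tx": 0, "ty": -0.25, "tz": 0, "ax": 0, "ay": 0, "az": 0, "claw": 0},
    {"tx": 0, "ty": -0.25, "tz": 0, "ax": 0, "ay": 0, "az": 0, "claw": 0},
    {"tx": 0, "ty": -0.25, "tz": 0, "ax": 0, "ay": 0, "az": 0, "claw": 0},
    {"tx": 0, "ty": -0.25, "tz": 0, "ax": 0, "ay": 0, "az": 0, "claw": 0},
    {"tx": 0, "ty": -0.25, "tz": 0, "ax": 0, "ay": 0, "az": 0, "claw": 0},
    {"tx": 0, "ty": -0.25, "tz": 0, "ax": 0, "ay": 0, "az": 0, "claw": 0},
    {"tx": 0, "ty": -0.25, "tz": 0, "ax": 0, "ay": 0, "az": 0, "claw": 0},
    {"tx": 0, "ty": -0.25, "tz": 0, "ax": 0, "ay": 0, "az": 0, "claw": 0},
    {"tx": 0, "ty": -0.2, "tz": 0, "ax": 0, "ay": 0, "az": 0, "claw": 0},
    {"tx": 0, "ty": 0, "tz": 0, "ax": 0, "ay": 0, "az": 0, "claw": 0}
  ]
}}

```text
time_s: 8.78
tcp_pos: [0.5454, -0.0271, 0.0811]
ee_rot: [[-0.3, -0.954, 0.003], [-0.954, 0.3, -0.001], [0.0, -0.003, -1.0]]
wrist_force: [0.8, -3.1, 6.1]
gripper_width: 0.007
gripper_force: 3.0
```

Call:
{"fn": "drive_tool", "kwargs": {
  "rows": [
    {"tx": 0, "ty": 0, "tz": -1.0, "ax": 0, "ay": 0, "az": 0, "claw": 0},
    {"tx": -2.1, "ty": 0.2, "tz": -2.2, "ax": 0, "ay": 0, "az": 0, "claw": 0},
    {"tx": -2.1, "ty": 0.2, "tz": -2.2, "ax": 0, "ay": 0, "az": 0, "claw": 0},
    {"tx": -2.1, "ty": 0.2, "tz": -2.2, "ax": 0, "ay": 0, "az": 0, "claw": 0},
    {"tx": -2.1, "ty": 0.2, "tz": -2.2, "ax": 0, "ay": 0, "az": 0, "claw": 0},
    {"tx": -2.1, "ty": 0.2, "tz": -2.2, "ax": 0, "ay": 0, "az": 0, "claw": 0},
    {"tx": -2.0, "ty": 0, "tz": -2.0, "ax": 0, "ay": 0, "az": 0, "claw": 0},
    {"tx": 0, "ty": 0, "tz": 0, "ax": 0, "ay": 0, "az": 0, "claw": 0},
    {"tx": 0, "ty": 0, "tz": 0, "ax": 0, "ay": 0, "az": 0, "claw": 0},
    {"tx": 0, "ty": 0, "tz": 0, "ax": 0, "ay": 0, "az": 0, "claw": 0}
  ]
}}

```text
time_s: 9.62
tcp_pos: [0.5705, 0.0957, 0.2192]
ee_rot: [[-0.301, -0.954, -0.002], [-0.954, 0.301, -0.0], [0.001, 0.002, -1.0]]
wrist_force: [-1.5, -0.6, -1.9]
gripper_width: 0.003
gripper_force: 0.0
```

```bash
cat > look.py <<'E'
import sys
from h import *
n=sys.argv[1]; s=sense(); p,d=capture("wrist"); pickle.dump((s,d),open(n+".pkl","wb")); p=p[:,:,::-1]; cv2.imwrite(f"pics/{n}.png",p)
q=proj("wrist",[[*(O+xh*-.0385+yh*.0308),.029]],s)[0]; u,v=int(q[0]),int(q[1]); print(s["time_s"],loc(s["tcp_pos"]),s["tcp_pos"][2],q)
g=p[v-30:v+20,u-5:u+13].mean(2).astype(int); print("cols",u-5,u+12)
for i,r in enumerate(g): print(v-30+i,*r)
cv2.imwrite(f"pics/{n}z.png",cv2.resize(p[v-45:v+25,u-35:u+25],None,fx=8,fy=8,interpolation=cv2.INTER_CUBIC)); print("crop origin",u-35,v-45)
E
python3 look.py w3
```

```text
9.6167 [[-0.69864925 49.51594547]] 0.21918966130165785 [314.99775471 173.0450398 ]
cols 309 326
143 231 234 238 244 248 204 91 15 14 13 21 18 15 16 21 18 19 19
144 225 225 229 241 245 181 74 11 21 18 19 24 15 20 15 18 19 16
145 246 245 245 249 246 177 63 14 18 22 19 16 18 19 21 19 17 18
146 249 248 248 250 247 174 66 15 16 18 20 19 19 20 19 14 23 22
147 240 240 242 248 248 174 67 12 16 20 22 18 20 18 16 21 15 21
148 212 213 227 248 248 176 66 8 16 15 15 19 24 16 18 21 20 19
149 217 218 230 248 249 177 66 11 21 14 21 22 15 15 21 16 18 19
150 246 245 246 250 249 167 55 13 15 20 20 24 20 18 19 17 21 17
151 248 248 247 250 247 152 38 9 20 16 22 19 22 19 19 23 19 16
152 232 233 234 241 245 147 34 9 19 19 18 19 14 16 16 19 22 18
153 204 203 204 225 243 147 35 13 18 18 20 17 20 24 16 11 17 19
154 231 229 231 240 245 147 35 14 18 17 22 17 17 19 19 20 21 16
155 245 246 246 249 246 145 37 10 18 18 18 20 18 21 23 21 19 20
156 235 236 236 240 234 150 68 26 13 21 22 18 22 16 16 19 15 19
157 214 213 216 220 221 186 122 50 12 18 18 21 19 17 20 18 20 22
158 229 230 230 231 234 225 155 62 17 17 19 18
[... 1699 characters left out ...]
 227 219 225 215 121 35 8 13 18 16 14 14 20 17 16 17 19 15
183 247 247 250 245 146 37 13 17 11 18 19 16 11 16 15 18 12 16
184 246 247 251 248 149 36 13 17 16 19 23 19 14 21 12 15 13 21
185 228 235 249 248 146 34 10 14 20 21 19 19 14 20 17 14 12 10
186 208 225 247 246 148 35 8 16 15 23 16 14 11 16 12 17 13 11
187 242 243 249 247 147 33 14 19 18 21 18 17 12 16 12 17 16 11
188 247 246 250 247 148 36 11 17 17 16 19 11 20 12 11 17 14 15
189 237 241 250 247 145 32 11 9 17 20 14 16 13 15 12 13 14 13
190 209 226 248 248 146 33 12 11 15 14 10 11 11 13 17 8 12 15
191 215 230 248 249 144 31 5 12 17 15 15 13 16 15 11 18 14 13
192 243 245 251 249 144 26 7 9 17 18 7 12 15 16 14 8 17 10
crop origin 279 128
```

View pics/w3z.png

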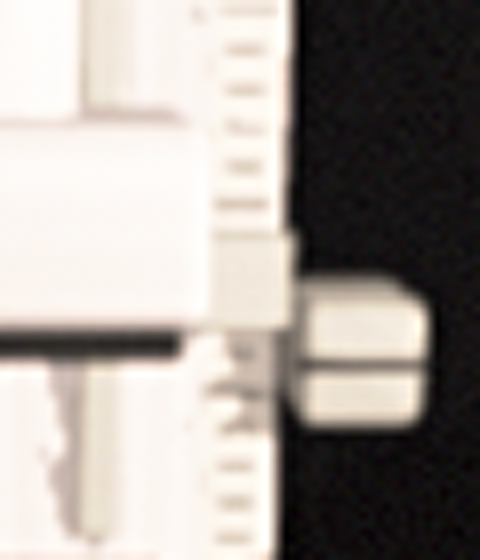

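```bash
python3 - <<'E'
from h import *
for n,pts in (("w2",[[299.5,146.5],[299.5,157.3],[301,172.4]]),("w3",[[314.5,156.6],[314.5,168.4],[317,173.1]])):
    s,_=pickle.load(open(n+".pkl","rb")); print(n,[np.round(loc(onplane("wrist",[q],z,s))[0],2) for q,z in zip(pts,(.03,.03,.0285))])
g=cv2.imread("pics/w2.png",0); print(g[140:160,294:302])
E
```

```text
w2 [array([-38.14,   3.65]), array([-38.35,  14.75]), array([-40.34,  30.77])]
w3 [array([-37.39,  13.58]), array([-37.73,  25.79]), array([-40.66,  30.93])]
[[247 247 248 252 251 151  37   6]
 [249 249 249 253 252 150  34  13]
 [236 237 245 252 252 153  33  12]
 [209 220 240 251 251 150  35   9]
 [233 238 247 252 253 151  32  10]
 [247 247 249 253 250 146  32  10]
 [243 243 244 248 244 145  42  10]
 [234 234 234 236 232 166  69  12]
 [235 234 234 236 237 188  87  12]
 [235 235 235 237 235 191  89  13]
 [234 233 235 236 233 191  90  13]
 [233 233 234 236 235 190  88  16]
 [233 233 233 235 233 191  89  13]
 [232 233 234 235 234 195  94  15]
 [232 233 234 235 236 204  99  12]
 [233 233 234 236 236 202  98  15]
 [232 233 233 234 233 185  86  12]
 [233 233 234 236 229 158  63  16]
 [241 240 242 242 227 138  46  10]
 [247 246 248 248 219 111  21  12]]
```

Three strokes closed about 9.9 mm, 3.3 mm per stroke, and roughly 5.1 mm remains. Next is one full stroke and then a half stroke of 12 mm.

Call:
{"fn": "drive_tool", "kwargs": {
  "rows": [
    {"tx": 2.1, "ty": 0.2, "tz": 2.2, "ax": 0, "ay": 0, "az": 0, "claw": 0},
    {"tx": 2.1, "ty": 0.2, "tz": 2.2, "ax": 0, "ay": 0, "az": 0, "claw": 0},
    {"tx": 2.1, "ty": 0.2, "tz": 2.2, "ax": 0, "ay": 0, "az": 0, "claw": 0},
    {"tx": 2.1, "ty": 0.2, "tz": 2.2, "ax": 0, "ay": 0, "az": 0, "claw": 0},
    {"tx": 2.1, "ty": 0.2, "tz": 2.2, "ax": 0, "ay": 0, "az": 0, "claw": 0},
    {"tx": 2.0, "ty": 0.2, "tz": 2.0, "ax": 0, "ay": 0, "az": 0, "claw": 0},
    {"tx": 0, "ty": 0, "tz": 0.4, "ax": 0, "ay": 0, "az": 0, "claw": 0},
    {"tx": 0, "ty": 0, "tz": 0.3, "ax": 0, "ay": 0, "az": 0, "claw": 0},
    {"tx": 0, "ty": 0, "tz": 0.2, "ax": 0, "ay": 0, "az": 0, "claw": 0},
    {"tx": 0, "ty": 0, "tz": 0.1, "ax": 0, "ay": 0, "az": 0, "claw": 0}
  ]
}}

```text
time_s: 10.5
tcp_pos: [0.5199, -0.022, 0.0803]
ee_rot: [[-0.301, -0.954, -0.006], [-0.954, 0.301, -0.004], [0.005, 0.005, -1.0]]
wrist_force: [-5.7, -6.7, 8.8]
gripper_width: 0.006
gripper_force: 4.8
```

Call:
{"fn": "drive_tool", "kwargs": {
  "rows": [
    {"tx": 0, "ty": -0.25, "tz": 0, "ax": 0, "ay": 0, "az": 0, "claw": 0},
    {"tx": 0, "ty": -0.25, "tz": 0, "ax": 0, "ay": 0, "az": 0, "claw": 0},
    {"tx": 0, "ty": -0.25, "tz": 0, "ax": 0, "ay": 0, "az": 0, "claw": 0},
    {"tx": 0, "ty": -0.25, "tz": 0, "ax": 0, "ay": 0, "az": 0, "claw": 0},
    {"tx": 0, "ty": -0.25, "tz": 0, "ax": 0, "ay": 0, "az": 0, "claw": 0},
    {"tx": 0, "ty": -0.25, "tz": 0, "ax": 0, "ay": 0, "az": 0, "claw": 0},
    {"tx": 0, "ty": -0.25, "tz": 0, "ax": 0, "ay": 0, "az": 0, "claw": 0},
    {"tx": 0, "ty": -0.25, "tz": 0, "ax": 0, "ay": 0, "az": 0, "claw": 0},
    {"tx": 0, "ty": -0.2, "tz": 0, "ax": 0, "ay": 0, "az": 0, "claw": 0},
    {"tx": 0, "ty": 0, "tz": 0, "ax": 0, "ay": 0, "az": 0, "claw": 0}
  ]
}}

```text
time_s: 11.33
tcp_pos: [0.5443, -0.0278, 0.0817]
ee_rot: [[-0.3, -0.954, 0.001], [-0.954, 0.3, -0.002], [0.002, -0.002, -1.0]]
wrist_force: [-0.3, -5.0, 7.0]
gripper_width: 0.004
gripper_force: 3.4
```

Call:
{"fn": "drive_tool", "kwargs": {
  "rows": [
    {"tx": 0, "ty": 0, "tz": -0.5, "ax": 0, "ay": 0, "az": 0, "claw": 0},
    {"tx": 0, "ty": 0, "tz": -0.5, "ax": 0, "ay": 0, "az": 0, "claw": 0},
    {"tx": 0, "ty": 0.6, "tz": 0, "ax": 0, "ay": 0, "az": 0, "claw": 0},
    {"tx": 0, "ty": 0.6, "tz": 0, "ax": 0, "ay": 0, "az": 0, "claw": 0},
    {"tx": 0, "ty": 0, "tz": 0, "ax": 0, "ay": 0, "az": 0, "claw": 0},
    {"tx": 0, "ty": 0, "tz": 0.4, "ax": 0, "ay": 0, "az": 0, "claw": 0},
    {"tx": 0, "ty": 0, "tz": 0.3, "ax": 0, "ay": 0, "az": 0, "claw": 0},
    {"tx": 0, "ty": 0, "tz": 0.2, "ax": 0, "ay": 0, "az": 0, "claw": 0},
    {"tx": 0, "ty": 0, "tz": 0.1, "ax": 0, "ay": 0, "az": 0, "claw": 0},
    {"tx": 0, "ty": 0, "tz": 0, "ax": 0, "ay": 0, "az": 0, "claw": 0}
  ]
}}

```text
time_s: 12.17
tcp_pos: [0.5319, -0.0235, 0.0806]
ee_rot: [[-0.3, -0.954, -0.001], [-0.954, 0.3, -0.002], [0.002, 0.0, -1.0]]
wrist_force: [-1.1, -2.4, 8.0]
gripper_width: 0.002
gripper_force: 4.0
```

Call:
{"fn": "drive_tool", "kwargs": {
  "rows": [
    {"tx": 0, "ty": -0.2, "tz": 0, "ax": 0, "ay": 0, "az": 0, "claw": 0},
    {"tx": 0, "ty": -0.2, "tz": 0, "ax": 0, "ay": 0, "az": 0, "claw": 0},
    {"tx": 0, "ty": -0.2, "tz": 0, "ax": 0, "ay": 0, "az": 0, "claw": 0},
    {"tx": 0, "ty": -0.2, "tz": 0, "ax": 0, "ay": 0, "az": 0, "claw": 0},
    {"tx": 0, "ty": -0.2, "tz": 0, "ax": 0, "ay": 0, "az": 0, "claw": 0},
    {"tx": 0, "ty": -0.2, "tz": 0, "ax": 0, "ay": 0, "az": 0, "claw": 0},
    {"tx": 0, "ty": 0, "tz": 0, "ax": 0, "ay": 0, "az": 0, "claw": 0},
    {"tx": 0, "ty": 0, "tz": 0, "ax": 0, "ay": 0, "az": 0, "claw": 0}
  ]
}}

```text
time_s: 12.83
tcp_pos: [0.5447, -0.0269, 0.0811]
ee_rot: [[-0.299, -0.954, 0.003], [-0.954, 0.299, -0.001], [0.0, -0.003, -1.0]]
wrist_force: [-0.3, -2.8, 6.1]
gripper_width: 0.007
gripper_force: 3.1
```

Call:
{"fn": "drive_tool", "kwargs": {
  "rows": [
    {"tx": 0, "ty": 0, "tz": -1.0, "ax": 0, "ay": 0, "az": 0, "claw": 0},
    {"tx": -2.1, "ty": 0.2, "tz": -2.2, "ax": 0, "ay": 0, "az": 0, "claw": 0},
    {"tx": -2.1, "ty": 0.2, "tz": -2.2, "ax": 0, "ay": 0, "az": 0, "claw": 0},
    {"tx": -2.1, "ty": 0.2, "tz": -2.2, "ax": 0, "ay": 0, "az": 0, "claw": 0},
    {"tx": -2.1, "ty": 0.2, "tz": -2.2, "ax": 0, "ay": 0, "az": 0, "claw": 0},
    {"tx": -2.1, "ty": 0.2, "tz": -2.2, "ax": 0, "ay": 0, "az": 0, "claw": 0},
    {"tx": -2.0, "ty": 0, "tz": -2.0, "ax": 0, "ay": 0, "az": 0, "claw": 0},
    {"tx": 0, "ty": 0, "tz": 0, "ax": 0, "ay": 0, "az": 0, "claw": 0},
    {"tx": 0, "ty": 0, "tz": 0, "ax": 0, "ay": 0, "az": 0, "claw": 0},
    {"tx": 0, "ty": 0, "tz": 0, "ax": 0, "ay": 0, "az": 0, "claw": 0}
  ]
}}

```text
time_s: 13.67
tcp_pos: [0.5703, 0.0957, 0.219]
ee_rot: [[-0.3, -0.954, -0.002], [-0.954, 0.3, -0.0], [0.001, 0.002, -1.0]]
wrist_force: [0.1, -0.3, -0.1]
gripper_width: 0.002
gripper_force: 0.0
```

```bash
python3 look.py w4
```

```text
13.6667 [[-0.94906331 49.4317824 ]] 0.2190443569932043 [314.70449174 173.19084747]
cols 309 326
143 230 231 236 250 249 152 39 13 12 25 17 17 19 18 22 14 15 16
144 213 216 229 248 249 147 34 8 18 21 20 15 16 17 23 19 20 22
145 245 245 246 251 249 148 35 8 16 19 22 18 13 12 22 20 20 20
146 249 248 249 251 249 149 36 13 21 20 20 15 20 18 24 18 20 22
147 240 240 241 250 248 150 37 13 17 14 21 21 14 19 15 17 18 21
148 211 213 226 248 248 149 33 15 13 21 14 18 17 20 15 19 18 21
149 217 218 230 249 250 151 33 11 15 24 23 19 18 20 20 19 17 21
150 246 244 246 251 250 145 27 15 22 16 21 19 19 22 15 16 13 21
151 248 247 248 251 249 141 19 9 16 20 20 13 21 20 15 21 20 22
152 240 239 240 246 248 137 16 13 13 10 25 20 16 16 17 17 15 16
153 223 222 225 237 245 138 15 15 18 21 15 17 22 17 19 17 19 16
154 232 231 233 243 246 138 18 6 18 18 21 16 21 19 16 17 21 20
155 245 246 246 250 249 138 15 17 19 16 20 22 20 14 21 22 18 17
156 246 246 247 251 250 139 19 9 19 19 17 15 17 23 10 19 22 22
157 233 234 242 251 250 139 21 19 18 18 16 25 19 20 22 20 19 25
158 222 225 238 249 243 127 15 12 17 16 19 22 20 
[... 1688 characters left out ...]
02 190 222 215 112 23 7 10 15 18 14 18 18 18 18 19 17 17
183 242 235 248 248 140 29 15 15 14 17 11 17 10 16 15 19 14 14
184 246 245 251 250 146 27 12 18 20 14 20 23 19 13 22 13 17 13
185 229 237 249 248 139 18 10 19 21 20 24 16 18 17 19 19 18 15
186 212 229 248 248 137 17 15 21 16 15 17 17 11 10 10 11 15 22
187 241 243 249 248 136 13 14 20 20 19 19 22 16 13 17 17 17 7
188 247 248 251 248 136 19 14 13 19 14 16 17 16 11 17 18 13 15
189 239 245 250 249 136 15 2 14 10 17 12 15 18 17 14 18 15 15
190 219 239 250 249 137 20 7 18 13 12 13 19 12 15 12 13 19 10
191 221 237 250 249 137 15 8 11 12 16 12 11 16 11 12 17 12 21
192 243 246 250 242 125 14 2 15 19 12 9 13 20 12 15 18 14 14
crop origin 279 128
```

View pics/w4z.png

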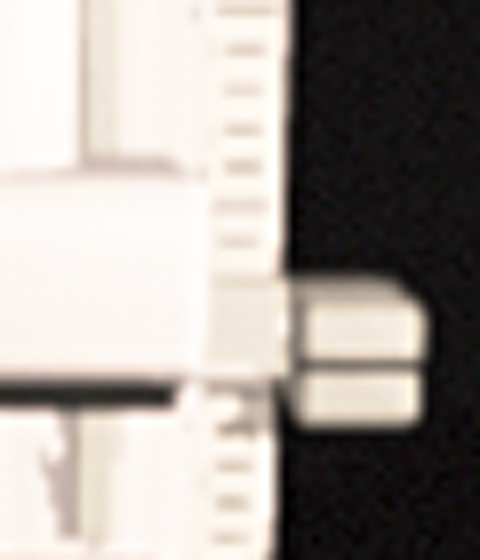

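```bash
python3 - <<'E'
from h import *
for n,pts in (("w3",[[314,156.7],[314,168.5],[317,173.2]]),("w4",[[313.5,162.5],[313.5,174.5],[317,173.2]])):
    s,_=pickle.load(open(n+".pkl","rb")); print(n,[np.round(loc(onplane("wrist",[q],z,s))[0],2) for q,z in zip(pts,(.03,.03,.0285))])
E
```

```text
w3 [array([-36.88,  13.69]), array([-37.21,  25.9 ]), array([-40.67,  31.03])]
w4 [array([-36.83,  19.51]), array([-37.17,  32.04]), array([-40.97,  30.88])]
```

The crop shows the foot's +y edge at row ~174.5 and the line at 173.2, so the jaw is about 1.1 mm past. That's within tolerance, but I'll bring it back with a light 6 mm stroke towards -x.

Call:
{"fn": "drive_tool", "kwargs": {
  "rows": [
    {"tx": 2.1, "ty": -0.1, "tz": 2.2, "ax": 0, "ay": 0, "az": 0, "claw": 0},
    {"tx": 2.1, "ty": -0.1, "tz": 2.2, "ax": 0, "ay": 0, "az": 0, "claw": 0},
    {"tx": 2.1, "ty": -0.1, "tz": 2.2, "ax": 0, "ay": 0, "az": 0, "claw": 0},
    {"tx": 2.1, "ty": -0.1, "tz": 2.2, "ax": 0, "ay": 0, "az": 0, "claw": 0},
    {"tx": 2.1, "ty": 0, "tz": 2.2, "ax": 0, "ay": 0, "az": 0, "claw": 0},
    {"tx": 2.0, "ty": 0, "tz": 2.0, "ax": 0, "ay": 0, "az": 0, "claw": 0},
    {"tx": 0, "ty": 0, "tz": 0, "ax": 0, "ay": 0, "az": 0, "claw": 0},
    {"tx": 0, "ty": 0, "tz": 0, "ax": 0, "ay": 0, "az": 0, "claw": 0},
    {"tx": 0, "ty": 0, "tz": 0, "ax": 0, "ay": 0, "az": 0, "claw": 0},
    {"tx": 0, "ty": 0, "tz": 0, "ax": 0, "ay": 0, "az": 0, "claw": 0}
  ]
}}

```text
time_s: 14.55
tcp_pos: [0.5385, -0.0241, 0.091]
ee_rot: [[-0.3, -0.954, 0.002], [-0.954, 0.3, 0.0], [-0.001, -0.002, -1.0]]
wrist_force: [0.2, 0.2, 0.5]
gripper_width: -0.003
gripper_force: 0.0
```

Call:
{"fn": "drive_tool", "kwargs": {
  "rows": [
    {"tx": 0, "ty": 0, "tz": 0.4, "ax": 0, "ay": 0, "az": 0, "claw": 0},
    {"tx": 0, "ty": 0, "tz": 0.3, "ax": 0, "ay": 0, "az": 0, "claw": 0},
    {"tx": 0, "ty": 0, "tz": 0.2, "ax": 0, "ay": 0, "az": 0, "claw": 0},
    {"tx": 0, "ty": 0, "tz": 0.1, "ax": 0, "ay": 0, "az": 0, "claw": 0},
    {"tx": 0, "ty": 0, "tz": 0, "ax": 0, "ay": 0, "az": 0, "claw": 0},
    {"tx": 0, "ty": 0.2, "tz": 0, "ax": 0, "ay": 0, "az": 0, "claw": 0},
    {"tx": 0, "ty": 0.2, "tz": 0, "ax": 0, "ay": 0, "az": 0, "claw": 0},
    {"tx": 0, "ty": 0.2, "tz": 0, "ax": 0, "ay": 0, "az": 0, "claw": 0},
    {"tx": 0, "ty": 0, "tz": 0, "ax": 0, "ay": 0, "az": 0, "claw": 0},
    {"tx": 0, "ty": 0, "tz": 0, "ax": 0, "ay": 0, "az": 0, "claw": 0}
  ]
}}

```text
time_s: 15.38
tcp_pos: [0.533, -0.0227, 0.0816]
ee_rot: [[-0.299, -0.954, 0.003], [-0.954, 0.299, -0.001], [-0.0, -0.003, -1.0]]
wrist_force: [-0.7, -2.3, 6.1]
gripper_width: 0.004
gripper_force: 3.2
```

Call:
{"fn": "drive_tool", "kwargs": {
  "rows": [
    {"tx": 0, "ty": 0, "tz": -1.0, "ax": 0, "ay": 0, "az": 0, "claw": 0},
    {"tx": -2.1, "ty": 0, "tz": -2.2, "ax": 0, "ay": 0, "az": 0, "claw": 0},
    {"tx": -2.1, "ty": 0, "tz": -2.2, "ax": 0, "ay": 0, "az": 0, "claw": 0},
    {"tx": -2.1, "ty": 0, "tz": -2.2, "ax": 0, "ay": 0, "az": 0, "claw": 0},
    {"tx": -2.1, "ty": 0, "tz": -2.2, "ax": 0, "ay": 0, "az": 0, "claw": 0},
    {"tx": -2.1, "ty": 0, "tz": -2.2, "ax": 0, "ay": 0, "az": 0, "claw": 0},
    {"tx": -2.0, "ty": -0.2, "tz": -2.0, "ax": 0, "ay": 0, "az": 0, "claw": 0},
    {"tx": 0, "ty": 0, "tz": 0, "ax": 0, "ay": 0, "az": 0, "claw": 0},
    {"tx": 0, "ty": 0, "tz": 0, "ax": 0, "ay": 0, "az": 0, "claw": 0},
    {"tx": 0, "ty": 0, "tz": 0, "ax": 0, "ay": 0, "az": 0, "claw": 0}
  ]
}}

```text
time_s: 16.22
tcp_pos: [0.5702, 0.0958, 0.2193]
ee_rot: [[-0.3, -0.954, -0.002], [-0.954, 0.3, -0.0], [0.001, 0.002, -1.0]]
wrist_force: [0.2, -0.5, -0.0]
gripper_width: 0.004
gripper_force: 0.0
```

```bash
python3 look.py w5 | sed -n '1,2p;15,42p'
```

```text
16.2167 [[-1.03895894 49.52194483]] 0.2192646229694634 [314.6545342  173.04513424]
cols 309 326
155 247 247 247 250 250 140 17 12 15 22 18 20 17 27 20 17 19 19
156 246 246 247 252 250 140 15 14 22 19 22 16 15 14 21 20 19 19
157 228 230 238 249 243 127 18 12 21 17 14 26 19 20 20 16 16 20
158 208 214 231 244 222 105 14 11 20 18 19 18 22 17 20 21 17 19
159 242 243 245 247 216 99 15 12 15 18 20 14 21 16 18 18 18 20
160 246 246 248 247 211 103 18 11 17 9 18 20 10 19 18 18 16 17
161 237 238 238 237 206 124 49 19 24 27 27 24 26 25 26 24 26 24
162 221 223 223 222 215 174 97 62 67 68 68 70 71 69 71 72 72 68
163 230 229 231 233 233 216 138 112 122 124 126 123 127 126 126 129 129 127
164 233 232 233 235 236 223 155 138 155 161 164 164 163 164 164 165 166 167
165 231 232 232 232 235 223 150 133 161 186 188 189 188 189 192 191 192 191
166 231 230 231 233 236 232 154 128 172 211 219 218 218 219 220 221 223 221
167 230 231 231 231 240 242 161 131 183 226 231 228 228 228 229 231 234 233
168 230 230 230 231 237 234 154 131 188 229 232 230 229 230 231 231 233 234
169 230 230 231 231 231 209 139 132 18
[... 283 characters left out ...]
21 209 182 125 84 91 106 110 110 110 112 115 123 124 126
174 197 197 197 180 136 128 115 107 131 154 158 154 154 153 156 160 162 163
175 182 184 184 162 107 110 122 142 184 219 222 221 219 218 219 222 223 225
176 159 158 164 151 94 101 124 148 196 226 226 224 225 224 224 224 226 228
177 150 140 148 143 83 72 110 152 198 225 226 223 222 223 222 221 222 224
178 196 177 182 163 83 36 89 149 198 226 227 223 223 224 223 224 223 223
179 197 186 188 167 84 20 66 132 185 218 218 215 215 216 215 217 215 214
180 169 173 188 171 88 17 37 87 133 165 168 168 167 168 166 167 167 168
181 166 173 196 192 102 20 12 33 57 73 78 75 76 76 75 80 81 80
182 226 219 232 231 125 21 8 13 16 11 13 15 11 16 12 17 20 18
```

View pics/w5z.png

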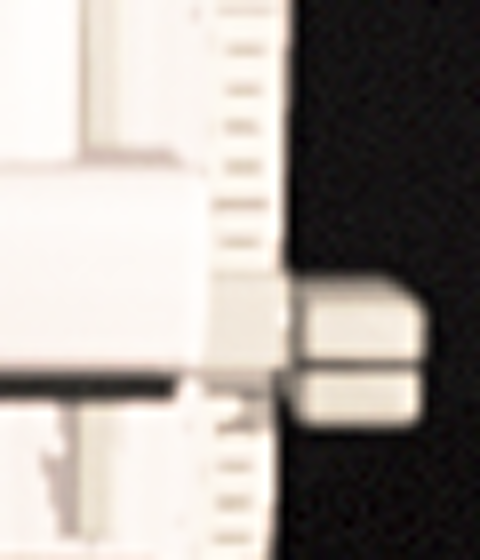

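The pointer edge is now at row ~173.6 and the line at 173.2, about 0.3 mm apart. The arm is clear of everything, so I'll hand in.

```bash
python3 -c "
from station import finish_job; print(finish_job())"
```

```text
the job is handed in; nothing more can be done
None
```

I rolled the jaw to the gauge's black line with five closing strokes and one short return stroke; the last picture put the pointer edge about 0.3 mm from the mark. The arm was clear, and I handed the job in at about 16 s; it returned no verdict.

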